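Set a clock movement on the test stand

ROBOT

A 6-joint arm with a two-finger parallel gripper is mounted at the origin on the work surface. World frame = base frame: x ahead of the robot, y to its left, z up, the work surface at z = 0. Lengths are in m, angles in degrees, forces in N, time in s.
With the tool pointing down it reaches from about 0.25 to 0.8 m from the base axis. Payload 8.5 kg.
Tool frame: the origin (TCP) lies between the finger pads; the fingertips stand 19 mm ahead of it and the grasp point (between the pads) is the TCP; z points along the fingers, y is the line along which they close (so a half turn about z gives the same grasp; the last joint's range is limited). The gripper opens to 85 mm and grips with 20 to 120 N. Pads are 22 mm wide; open, the fingers measure 114 mm over their backs; the gripper's body (76 mm by 85 mm) begins 54 mm behind the grasp point. The pads swing forward as they close: fully open they stand 13 mm farther back than shut.
Start: joints at [-72.479, 13.648, -0.773, 75.585, 0, 90], TCP at [0.158, -0.501, 0.25] pointing down, gripper open.
Joint ranges: [-152.45, 152.45], [-59.26, 108.67], [-65.41, 83.53], [-104.44, 129.93], [-82.83, 76.93], [-180, 180]. Speed limits (degrees/s): [127.2, 127.2, 159.86, 180, 180, 180].

INTERFACE

Orientations are given as a 3x3 rotation matrix whose columns are the frame's x, y, z axes.
In Python, from rig import manip gives the robot as it stands.
- The arm moves only by the tool play_rows, never from a script. Its argument "motion" is text: rows parted by semicolons, each of 7 numbers parted by spaces: the closure, from 0 (fully open) to 1 (shut), then the shift along the tool's x, y, z in units of 40 mm (1.0 is 40 mm), then the turn, a rotation vector about the tool's x, y, z in degrees. In form: gripper tx ty tz wx wy wz; .... A call has 1 to 12 rows; each row shifts and turns the commanded pose from where the row before left it, along the tool's axes as they then stand; what a row does not reach is not made up. A row lasts 1/10 s, in which the tool goes at most 50 mm and 8.59 degrees, less where a joint would pass 70% of its speed; a pose out of reach is approached as far as the arm can. A call is refused whole if a number of a shift passes 1 or a number of a turn 8.59, either way. A call with a gripper value outside its range is refused whole. The fingers move at their own pace and stop on an object; "squeeze" is the grip in N (left out, the last holds). Time passes only in rows, so rows that do not move let the fingers close. It gives the time, the measured TCP pose, the force, the opening and the grip force at its end, in the units of the state.
- manip.state(): the state, without advancing time (a new reading comes with each control period).
- manip.grab_frame(name): name is "scene" or "top"; returns a dict with "pixels" (420x560x3 uint8, red, green, blue), "fx", "fy", "cx", "cy" (pixels), "R" (3x3) and "t" (3): a world point X has camera coordinates R X + t. Camera axes: x right, y down, z forward; pixel columns grow to the right and rows downward; lengths in m; the calibration is good to about 2 mm. A picture is of the moment at which its call begins. There is no depth.
- manip.sign_off(): hands the job in; it is judged then, once.
The state is a dict: "time": time; "qpos": joint angles; "joint_velocities": joint speeds; "joint_torque": joint torques, N m; "tool_pos": TCP position; "tool_rot": TCP orientation; "force": force on the tool from outside, world axes, zero at the start; "moment": the same for the moment, N m; "opening": opening from 0.0 (shut) to 1.0 (fully open); "gripper_force": force on a finger pad.
Only numpy, scipy, OpenCV 4.12 (cv2) and the standard library are available. Lean on these libraries where they do the work, as an engineer would, in place of code of your own. Each camera call takes 0.05 s, during which the arm holds its last target. There are 200 camera calls.

TASK

First lay the wooden seatboard flat across both rails of the test stand, centred and square. Next stand the clock movement up on its foot in the middle of the green mat and let go of it; then pick it up again and stand it in the middle of the seatboard, square with the board. Drop nothing, and leave everything else on the bench where it is.

Things in the scene. Friction and masses are not known exactly. Their poses are not given: they have to be found in the camera images.
- stand: test stand, fixed: dark wooden base 130 x 150 x 14 mm carrying two parallel steel rails on short posts. The rails run along the stand's own x, are 130 mm long and 12 mm wide, lie 90 mm apart (centres at y = -45 and +45 mm); their flat tops are 90 mm above the bench. Origin: centre of the base's underside
- stand_mid (a point): point midway between the two rails, at the height of their tops (90 mm above the bench); axes as the stand's
- seatboard: loose flat board of pale wood, 60 mm (own x) x 140 mm (own y) x 15 mm thick (own z), about 90 g; starts flat on the bench. It belongs with its long side across the rails, its x along them. Origin: centre of its underside
- mat: thin green mat fixed to the bench, 130 x 130 mm, 3 mm thick; origin: centre of its underside
- movement: loose brass clock movement, 0.4 kg: block 40 mm deep (own x, over its two flat brass plates), 100 mm high (own y, foot to top), 60 mm wide (own z). Starts lying on its side, own y level, own z up; upright, own y points up. Origin: centre of the side it lies on, so the block's middle is at z = 30 mm. Grip it across the plates (40 mm). On the seatboard its x belongs along the board's x, either way
- movement_foot (a point): centre of the underside of the movement's dark steel foot plate (60 x 40 mm), which lies at own y = -50 mm, z = 30 mm of the movement; axes as the movement's; the top of the movement is 100 mm from it along own +y
- parts_tin: bystander: round aluminium tin, 68 mm across, 28 mm high; origin at the centre of its underside
- clock_weight: bystander: upright brass clock weight, 44 mm across, 110 mm high; origin at the centre of its underside
- screwdriver: bystander: screwdriver lying along its own x, 170 mm long; origin near its middle, underside
- alarm_clock: bystander: green round alarm clock, 90 mm across, about 110 mm high; origin at the centre of its underside
There are look-alikes about, which are no part of the job. Of the things like the seatboard, leave any that is blue, orange or red; of the rest the larger one is meant.

How it is judged:
By the outcome, as a careful person would: the job done as asked, in the order asked, and still so for the second after the job is handed in, with the robot touching nothing.
It also fails if it takes over 67 s, if anything falls off the work surface, if the arm or the gripper's body presses on something with over 40 N, if the wrist force passes 120 N, or if a joint passes its speed limit or range.

## Working session

There is one attempt and no reset: what is moved stays moved. The work goes in short steps, Python scripts to look and compute and a tool call to move; the robot and the scene stay as the last step left them, time stands still between calls to the robot, and variables do not carry over. Pictures are saved under pics/ and viewed, at most 13 in all, crops included, and the job is handed in when it is done.

Besides the shell and the picture viewer there is one more tool, called after "Emit:" by a JSON object that holds its "api" and its "payload". play_rows: Moves the arm, as the interface text tells. Its arguments: {"type":"object","properties":{"motion":{"type":"string"},"squeeze":{"type":"number"}},"required":["motion"]}

```bash
mkdir -p pics; ls
python3 - <<'E'
from rig import manip
import cv2,numpy as np
for n in("scene","top"):
    f=manip.grab_frame(n); cv2.imwrite(f"pics/{n}0.png",cv2.cvtColor(f["pixels"],cv2.COLOR_RGB2BGR))
    print(n,f["fx"],f["cx"],f["cy"],np.round(f["R"],4).tolist(),np.round(f["t"],4).tolist(), np.round(-np.array(f["R"]).T@f["t"],3))
s=manip.state();print(s)
E
```

```text
pics
scene 380.5591020639437 275.6586399683469 200.93361173685955 [[0.8992, 0.4372, -0.0182], [0.2956, -0.6376, -0.7114], [-0.3227, 0.6342, -0.7026]] [-0.4262, -0.0107, 1.1277] [ 0.75  -0.536  0.777]
top 536.3869090396605 284.6366443997697 214.12177415871716 [[-0.022, -0.9997, 0.0079], [-0.9974, 0.0214, -0.069], [0.0688, -0.0094, -0.9976]] [0.0472, 0.4194, 1.6595] [0.305 0.054 1.684]
{'time': 0.1, 'qpos': array([-7.24811429e+01,  1.36749150e+01, -8.11508950e-01,  7.55841099e+01,
       -8.09283425e-04,  8.99976863e+01]), 'joint_velocities': array([ 0.06780681, -0.07895841,  0.1908458 , -0.03967049,  0.01395429,
       -0.01322608]), 'joint_torque': array([ 7.22359005e-05, -5.39719248e+01,  3.46999919e+01,  1.34549401e-02,
        8.29366945e-05, -3.50522257e-06]), 'tool_pos': array([ 0.15792748, -0.50032127,  0.24976985]), 'tool_rot': array([[ 9.53605769e-01,  3.01057950e-01, -3.84039166e-04],
       [ 3.01058194e-01, -9.53605052e-01,  1.16969757e-03],
       [-1.40749382e-05, -1.23104849e-03, -9.99999242e-01]]), 'force': array([-0.11739465, -1.06796588, -0.01951555]), 'moment': array([ 0.00024   ,  0.03138385, -0.01475961]), 'gripper_force': 0.0, 'opening': 0.999357930382704}
```

View pics/top0.png

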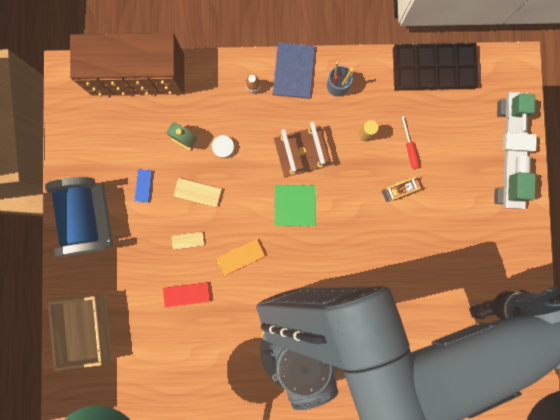

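View pics/scene0.png

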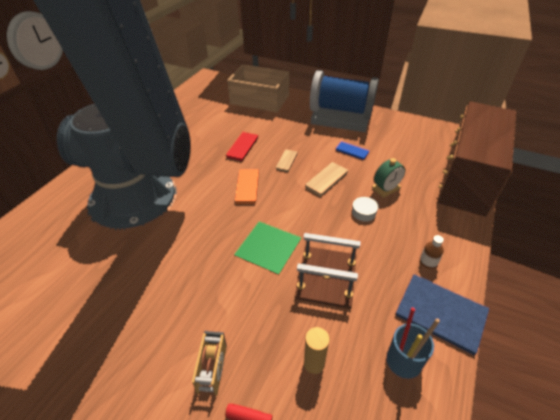

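The top view shows these candidates for the seatboard:
- large pale board (198,192)
- small pale board (188,241)
- blue (143,185)
- orange (241,257)
- red (187,295)

I choose the large pale one at (198,192). It is also at (327,179) in the scene view. The movement is at (402,189) top and (210,360) scene, the stand at (304,147) top, and the mat at (295,205) top.

```bash
cat > h.py <<'E'
from rig import manip
import cv2,numpy as np
def grab(n):
    f=manip.grab_frame(n); f["R"]=np.array(f["R"]);f["t"]=np.array(f["t"]); return f
def ray(f,uv,z):
    uv=np.atleast_2d(uv).astype(float)
    d=np.c_[(uv[:,0]-f["cx"])/f["fx"],(uv[:,1]-f["cy"])/f["fy"],np.ones(len(uv))]@f["R"]
    c=-f["R"].T@f["t"]
    return (c+d*((z-c[2])/d[:,2])[:,None])[:,:2]
def proj(f,X):
    c=np.atleast_2d(X)@f["R"].T+f["t"]
    return np.c_[f["fx"]*c[:,0]/c[:,2]+f["cx"],f["fy"]*c[:,1]/c[:,2]+f["cy"]]
def blob(f,lo,hi,box):
    x0,y0,x1,y1=box
    h=cv2.cvtColor(f["pixels"],cv2.COLOR_RGB2HSV)
    m=np.zeros(h.shape[:2],np.uint8); m[y0:y1,x0:x1]=cv2.inRange(h[y0:y1,x0:x1],np.array(lo),np.array(hi))
    cs,_=cv2.findContours(m,cv2.RETR_EXTERNAL,cv2.CHAIN_APPROX_NONE)
    return sorted(cs,key=cv2.contourArea)[::-1]
def rect(f,c,z):
    """world min-area rectangle of a contour on plane z: centre mm, sizes mm, direction deg of long side"""
    P=ray(f,c.reshape(-1,2),z)*1000
    (cx,cy),(w,h),a=cv2.minAreaRect(P.astype(np.float32))
    if w<h: w,h,a=h,w,a+90
    return np.round([cx,cy,w,h,(a+90)%180-90],1)
def crop(f,box,k,name):
    x0,y0,x1,y1=box
    cv2.imwrite(name,cv2.cvtColor(cv2.resize(f["pixels"][y0:y1,x0:x1],None,fx=k,fy=k,interpolation=cv2.INTER_CUBIC),cv2.COLOR_RGB2BGR))
E
python3 - <<'E'
from h import *
T=grab("top");S=grab("scene")
for f,b,m,st in((T,(170,172,228,212),(265,178,325,235),(270,115,335,178)),(S,(300,155,355,200),(230,215,305,275),(290,225,365,305))):
    h=cv2.cvtColor(f["pixels"],cv2.COLOR_RGB2HSV)
    q=(198,192) if f is T else (327,179); print("hsv board",h[q[1],q[0]],"bench",h[q[1]+30,q[0]+35])
    for nm,lo,hi,bx,z in(("board",(15,60,150),(30,140,255),b,.015),("mat",(45,100,50),(80,255,255),m,.003),("rails",(0,0,140),(179,60,255),st,.09)):
        for c in blob(f,lo,hi,bx)[:2]: print(nm,cv2.contourArea(c),rect(f,c,z))
a=T["pixels"][165:215,370:440];b=S["pixels"][320:400,180:240];c=T["pixels"][165:215,165:235];d=T["pixels"][110:180,265:340]
r=lambda p:cv2.resize(p,(390,290),interpolation=cv2.INTER_CUBIC)
cv2.imwrite("pics/c1.png",cv2.cvtColor(np.vstack([np.hstack([r(a),r(b)]),np.hstack([r(c),r(d)])]),cv2.COLOR_RGB2BGR))
E
```

```text
hsv board [ 22 102 246] bench [ 13 150 236]
board 820.5 [494.9 311.  141.   60.8  74.7]
mat 1564.0 [449.4   4.6 126.3 126.2  -1.2]
rails 131.5 [628.9 -62.1 129.7  12.7  13.6]
rails 126.0 [607.   24.4 128.7  12.5  13. ]
hsv board [ 17 109 243] bench [ 22  18 249]
board 506.0 [496.2 310.5 136.8  60.3  75. ]
mat 1826.5 [448.7   5.9 127.6 126.8  88.1]
rails 289.5 [628.4 -62.  126.2  16.4  14.1]
rails 213.0 [607.3  24.8 128.   14.9  13.8]
```

View pics/c1.png

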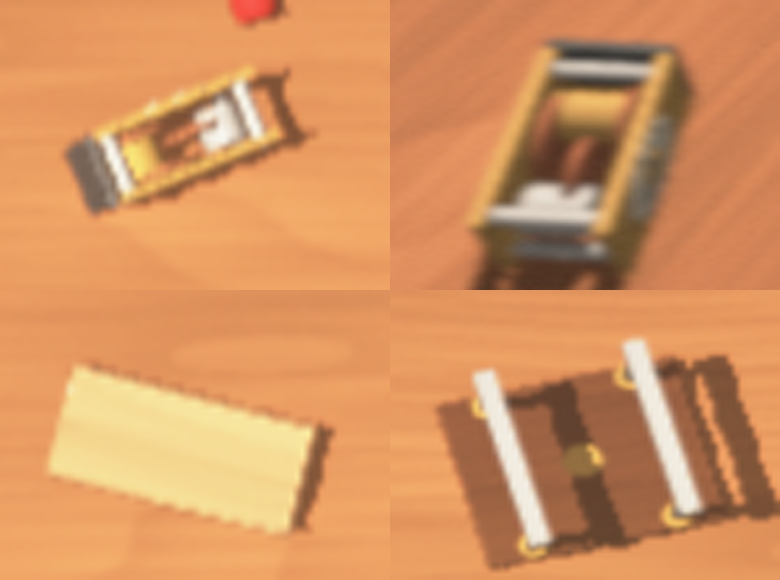

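The crop confirms the large pale board, with the small pale one excluded. It also shows the movement lying with its dark foot end at crop (90,180), which is the +y end in the world, and both rails of the stand clearly.

```bash
cat >> h.py <<'E'
from scipy.spatial.transform import Rotation as Ro
def down(az):
    """tool pointing down, closing axis y at world azimuth az"""
    a=np.radians(az); y=np.array([np.cos(a),np.sin(a),0]);z=np.array([0,0,-1.]); return np.c_[np.cross(y,z),y,z]
def plan(p,R,n,p0=None,R0=None):
    """equal rows (shift in units, turn in deg), n of them, from the present pose to p,R"""
    s=manip.state(); p0=s["tool_pos"] if p0 is None else p0; R0=s["tool_rot"] if R0 is None else R0
    w=Ro.from_matrix(np.array(R0).T@R).as_rotvec()/n
    M=sum((np.array(R0)@Ro.from_rotvec(w*k).as_matrix() for k in range(n)))
    sh=np.linalg.solve(M,np.array(p)-p0)/.04
    print(n,"rows:",np.round(sh,3),np.round(np.degrees(w),2))
def st():
    s=manip.state(); print("t",round(s["time"],2),"p",np.round(s["tool_pos"]*1000,1),"R",np.round(s["tool_rot"],3).tolist(),"F",np.round(s["force"],1),"open",round(s["opening"],3),"grip",round(s["gripper_force"],1),"q",np.round(s["qpos"],1))
E
python3 - <<'E'
from h import *
T=grab("top");S=grab("scene")
for f,P in((S,[(203.8,332.4),(193.1,382),(223.8,335),(212.3,384)]),(T,[(370+95/5.57,165+130/5.8),(370+253/5.57,165+70/5.8),(370+125/5.57,165+203/5.8),(370+285/5.57,165+132/5.8)])):
    Q=ray(f,P,.06)*1000; print(np.round(Q).tolist(), np.round(Q.mean(0)))
    print("dirs",[np.round(np.degrees(np.arctan2(*(Q[b]-Q[a])[::-1])),1) for a,b in((0,1),(2,3))], "len",[np.round(np.linalg.norm(Q[b]-Q[a])) for a,b in((0,1),(2,3),(0,2),(1,3))])
plan([.4955,.311,.12],down(-15.2),24)
E
```

```text
[[454.0, -284.0], [490.0, -373.0], [493.0, -272.0], [523.0, -360.0]] [ 490. -322.]
dirs [np.float64(-68.1), np.float64(-71.3)] len [np.float64(95.0), np.float64(94.0), np.float64(41.0), np.float64(36.0)]
[[492.0, -276.0], [522.0, -364.0], [453.0, -291.0], [489.0, -380.0]] [ 489. -327.]
dirs [np.float64(-71.2), np.float64(-68.2)] len [np.float64(93.0), np.float64(96.0), np.float64(42.0), np.float64(37.0)]
24 rows: [ 0.882 -0.365  0.136] [-0.   -0.   -2.39]
```

Emit:
{"api": "play_rows", "payload": {"motion": "0 0.882 -0.365 0.1 0 0 -2.39;0 0.882 -0.365 0.1 0 0 -2.39;0 0.882 -0.365 0.1 0 0 -2.39;0 0.882 -0.365 0.1 0 0 -2.39;0 0.882 -0.365 0.1 0 0 -2.39;0 0.882 -0.365 0.1 0 0 -2.39;0 0.882 -0.365 0.1 0 0 -2.39;0 0.882 -0.365 0.1 0 0 -2.39;0 0.882 -0.365 0.1 0 0 -2.39;0 0.882 -0.365 0.1 0 0 -2.39;0 0.882 -0.365 0.1 0 0 -2.39;0 0.882 -0.365 0.1 0 0 -2.39", "squeeze": 40}}

```text
time: 1.5
tool_pos: [0.4306, -0.1363, 0.2022]
tool_rot: [[0.691, 0.723, 0.0], [0.723, -0.691, -0.0], [0.0, 0.0, -1.0]]
force: [0.1, -0.4, -0.5]
opening: 0.995
gripper_force: 0.0
```

Emit:
{"api": "play_rows", "payload": {"motion": "0 0.882 -0.365 0.1 0 0 -2.39;0 0.882 -0.365 0.1 0 0 -2.39;0 0.882 -0.365 0.1 0 0 -2.39;0 0.882 -0.365 0.1 0 0 -2.39;0 0.882 -0.365 0.1 0 0 -2.39;0 0.882 -0.365 0.1 0 0 -2.39;0 0.882 -0.365 0.1 0 0 -2.39;0 0.882 -0.365 0.1 0 0 -2.39;0 0.882 -0.365 0.1 0 0 -2.39;0 0.882 -0.365 0.1 0 0 -2.39;0 0.882 -0.365 0.1 0 0 -2.39;0 0.882 -0.365 0.1 0 0 -2.39"}}

```text
time: 2.7
tool_pos: [0.4943, 0.3127, 0.1541]
tool_rot: [[0.259, 0.966, 0.0], [0.966, -0.259, 0.0], [0.0, 0.0, -1.0]]
force: [1.0, -1.6, -0.6]
opening: 1.0
gripper_force: 0.0
```

Run:
```python
from h import *
T=grab("top");S=grab("scene")
st(); plan([.4955,.311,.06],down(-15.2),3)
# arm now clear: refine movement by hue
for f,bx in((T,(370,165,440,215)),(S,(170,315,245,405))):
    for z in(.06,):
        cs=blob(f,(16,90,90),(32,255,255),bx); c=np.vstack([c for c in cs if cv2.contourArea(c)>4]) ; print(len(cs),rect(f,c,z))
```

```text
t 2.8 p [493.9 315.1 153.4] R [[0.256, 0.967, -0.0], [0.967, -0.256, 0.001], [0.001, -0.001, -1.0]] F [-0.   0.3 -0.2] open 1.001 grip 0.0 q [ 3.250e+01  2.220e+01 -2.900e+00  6.490e+01  1.000e-01  1.373e+02]
3 rows: [-0.03   0.022  0.778] [-0.01 -0.02  0.13]
10 [ 475.8 -353.8  156.1   99.3  -88. ]
3 [ 495.  -328.6  111.    49.5  -69.1]
```

Emit:
{"api": "play_rows", "payload": {"motion": "0 -0.03 0.02 0.8 0 0 0.13;0 -0.03 0.02 0.8 0 0 0.13;0 -0.03 0.02 0.7 0 0 0.13;0 0 0 0.6 0 0 0;0 0 0 0.3 0 0 0;0 0 0 0.11 0 0 0;0 0 0 0 0 0 0;0.5 0 0 0 0 0 0;0.5 0 0 0 0 0 0;0.5 0 0 0 0 0 0;0.5 0 0 0 0 0 0;0.5 0 0 0 0 0 0"}}

```text
time: 4.0
tool_pos: [0.4964, 0.3074, 0.0235]
tool_rot: [[0.267, 0.964, 0.002], [0.964, -0.267, 0.001], [0.002, 0.001, -1.0]]
force: [-1.1, -1.4, 5.8]
opening: 0.683
gripper_force: 42.4
```

Emit:
{"api": "play_rows", "payload": {"motion": "0.5 0 0 -0.3 0 0 0;0.5 0 0 -0.8 0 0 0;0.5 0 0 -0.9 0 0 0;0.5 0 0 -0.9 0 0 0;0.5 0 0 -0.6 0 0 0"}}

```text
time: 4.5
tool_pos: [0.4965, 0.3074, 0.1659]
tool_rot: [[0.267, 0.964, 0.003], [0.964, -0.267, 0.002], [0.003, 0.003, -1.0]]
force: [-0.1, -1.0, -1.5]
opening: 0.685
gripper_force: 43.8
```

Run:
```python
from h import *
st(); s=manip.state()
R=s["tool_rot"]; off=R.T@np.array([.4955-.4964,.311-.3074,0]); print("board in tool mm",off*1000)
Rt=down(13.7+180*0); tgt=np.array([.6179,-.0187,.16])-Rt@[off[0],off[1],0]; print(tgt); plan(tgt,Rt,12)
```

```text
t 4.5 p [496.5 307.4 165.9] R [[0.267, 0.964, 0.003], [0.964, -0.267, 0.002], [0.003, 0.003, -1.0]] F [-0.1 -1.  -1.5] open 0.685 grip 43.8 q [ 31.8  21.4  -2.1  66.2   0.  137.3]
board in tool mm [ 3.22827937 -1.82980701  0.00431674]
[ 0.62044233 -0.02140306  0.16      ]
12 rows: [-0.682  0.287  0.012] [ 0.02 -0.01 -2.43]
```

Emit:
{"api": "play_rows", "payload": {"motion": "0.5 -0.68 0.287 0 0 0 -2.43;0.5 -0.68 0.287 0 0 0 -2.43;0.5 -0.68 0.287 0 0 0 -2.43;0.5 -0.68 0.287 0 0 0 -2.43;0.5 -0.68 0.287 0 0 0 -2.43;0.5 -0.68 0.287 0 0 0 -2.43;0.5 -0.68 0.287 0 0 0 -2.43;0.5 -0.68 0.287 0 0 0 -2.43;0.5 -0.68 0.287 0 0 0 -2.43;0.5 -0.68 0.287 0 0 0 -2.43;0.5 -0.68 0.287 0 0 0 -2.43;0.5 -0.68 0.287 0 0 0 -2.43"}}

```text
time: 5.7
tool_pos: [0.6204, -0.022, 0.1633]
tool_rot: [[-0.238, 0.971, 0.001], [0.971, 0.238, 0.0], [-0.0, 0.001, -1.0]]
force: [-0.3, -0.4, -1.5]
opening: 0.685
gripper_force: 43.8
```

Run:
```python
from h import *
T=grab("top");S=grab("scene");st()
zt=manip.state()["tool_pos"][2]-.0235+.015
for f,b in((T,(230,80,370,200)),(S,(260,160,420,320))):
    cs=[c for c in blob(f,(15,60,150),(30,140,255),b) if cv2.contourArea(c)>60]
    for c in cs[:3]: print(rect(f,c,zt),cv2.contourArea(c))
crop(S,(230,130,420,320),3,"pics/s2.png")
```

```text
t 5.8 p [621.7 -23.6 162.8] R [[-0.234, 0.972, 0.002], [0.972, 0.234, -0.001], [-0.001, 0.002, -1.0]] F [ 0.5 -0.3 -0.4] open 0.681 grip 43.8 q [-2.2 25.2  3.5 68.1 -0.  74.3]
[605.8 122.1 147.8  85.6  84.1] 998.0
[474.7 121.1 150.2  50.4 -84. ] 444.0
[524.7 123.8 144.5  37.7 -84.8] 390.5
[620.5 -14.9  77.1  57.6 -74.9] 638.0
[423.  158.2  41.9  32.3 -83.2] 96.0
```

View pics/s2.png

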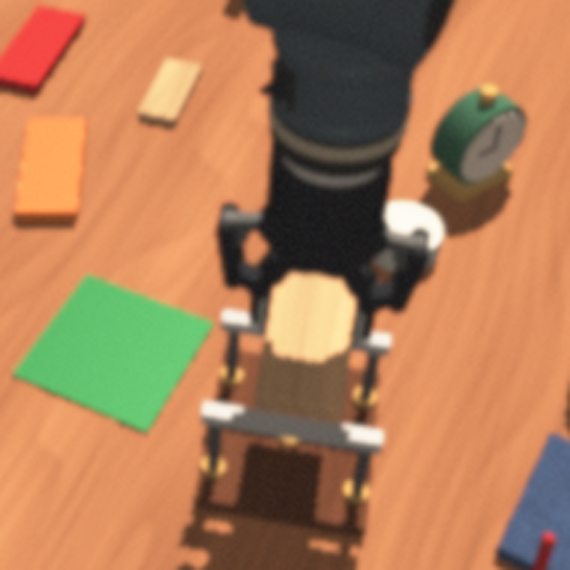

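The board is held between the fingers over the stand. The lit part of the board is at crop (312,315), and it seems to continue in the arm's shadow to about row 405. I'll check the near edge numerically.

Run:
```python
from h import *
S=grab("scene"); s=manip.state(); R=s["tool_rot"];p=s["tool_pos"]; st()
zt=p[2]-.0235+.015; hs=S["pixels"]
bx,by=R[:,1],R[:,0]   # tool y = board x, tool x = board y
for dx in(-.015,0,.015):
    r=np.arange(-.10,-.02,.004); P=np.array([p+bx*dx+by*a for a in r]);P[:,2]=zt
    uv=proj(S,P); print(dx,[(int(round(a*1000)),int(hs[int(round(v)),int(round(u))].sum())) for a,(u,v) in zip(r,uv)])
for a in(-.06,-.045):
    r=np.arange(-.045,.046,.005);P=np.array([p+bx*d+by*a for d in r]);P[:,2]=zt
    uv=proj(S,P); print(a,[(int(round(d*1000)),int(hs[int(round(v)),int(round(u))].sum())) for d,(u,v) in zip(r,uv)])
```

```text
t 5.85 p [620.6 -22.2 162.7] R [[-0.234, 0.972, 0.001], [0.972, 0.234, -0.0], [-0.0, 0.001, -1.0]] F [-0.5  0.8 -1. ] open 0.682 grip 43.8 q [-2.1 25.2  3.4 68.2  0.  74.4]
-0.015 [(-100, 229), (-96, 282), (-92, 289), (-88, 292), (-84, 286), (-80, 283), (-76, 263), (-72, 254), (-68, 256), (-64, 249), (-60, 247), (-56, 254), (-52, 255), (-48, 252), (-44, 257), (-40, 258), (-36, 259), (-32, 382), (-28, 512), (-24, 618)]
0 [(-100, 382), (-96, 384), (-92, 290), (-88, 293), (-84, 287), (-80, 284), (-76, 258), (-72, 255), (-68, 256), (-64, 256), (-60, 265), (-56, 256), (-52, 248), (-48, 253), (-44, 258), (-40, 259), (-36, 266), (-32, 469), (-28, 577), (-24, 622)]
0.015 [(-100, 245), (-96, 270), (-92, 288), (-88, 287), (-84, 296), (-80, 278), (-76, 278), (-72, 265), (-68, 270), (-64, 265), (-60, 270), (-56, 263), (-52, 272), (-48, 268), (-44, 268), (-40, 263), (-36, 268), (-32, 327), (-28, 424), (-24, 600)]
-0.06 [(-45, 289), (-40, 382), (-35, 321), (-30, 282), (-25, 255), (-20, 258), (-15, 247), (-10, 260), (-5, 249), (0, 265), (5, 258), (10, 261), (15, 270), (20, 280), (25, 276), (30, 272), (35, 283), (40, 336), (45, 242)]
-0.045 [(-45, 207), (-40, 311), (-35, 309), (-30, 282), (-25, 254), (-20, 257), (-15, 257), (-10, 260), (-5, 253), (0, 258), (5, 261), (10, 265), (15, 268), (20, 273), (25, 276), (30, 274), (35, 294), (40, 305), (45, 156)]
```

Emit:
{"api": "play_rows", "payload": {"motion": "0.5 0.02 -0.03 0.5 0 0 -0.2;0.5 0 0 0.4 0 0 0;0.5 0 0 0.2 0 0 0;0.5 0 0 0.08 0 0 0;0.5 0 0 0.02 0 0 0;0.5 0 0 0 0 0 0"}}

```text
time: 6.45
tool_pos: [0.6188, -0.0201, 0.1146]
tool_rot: [[-0.24, 0.971, 0.001], [0.971, 0.24, 0.0], [-0.0, 0.001, -1.0]]
force: [0.2, -0.6, -1.2]
opening: 0.685
gripper_force: 43.8
```

Emit:
{"api": "play_rows", "payload": {"motion": "0.5 0 0 0.025 0 0 0;0.5 0 0 0.02 0 0 0;0.5 0 0 0 0 0 0"}}

```text
time: 6.75
tool_pos: [0.6191, -0.0203, 0.1135]
tool_rot: [[-0.239, 0.971, 0.002], [0.971, 0.239, 0.0], [-0.0, 0.002, -1.0]]
force: [-2.1, 1.7, 6.8]
opening: 0.685
gripper_force: 44.6
```

Contact is made at 6.8 N. I'll release, rise, and clear towards the movement.

Emit:
{"api": "play_rows", "payload": {"motion": "0.2 0 0 0 0 0 0;0 0 0 0 0 0 0;0 0 0 0 0 0 0;0 0 0 0 0 0 0;0 0 0 -0.3 0 0 0;0 0 0 -0.7 0 0 0;0 0 0 -1 0 0 0;0 0 0 -1 0 0 0;0 0 0 -0.5 0 0 0"}}

```text
time: 7.65
tool_pos: [0.6194, -0.0204, 0.2568]
tool_rot: [[-0.239, 0.971, 0.005], [0.971, 0.239, -0.0], [-0.001, 0.005, -1.0]]
force: [0.2, -0.2, -1.1]
opening: 0.999
gripper_force: 0.0
```

Run:
```python
from h import *
st(); p=manip.state()["tool_pos"]
# movement: body centre (.489,-.324), h azimuth -69.7; grasp own y=+10mm, height 40mm, tilt 40 deg
def mv(c,h,g,z,tilt,back):
    a=np.radians(h);H=np.array([np.cos(a),np.sin(a),0]);Z=np.array([0,0,1.]);t=np.radians(tilt)
    zt=-np.cos(t)*Z-np.sin(t)*H; y=np.cross(Z,H); 
    R=np.c_[np.cross(y,zt),y,zt]; return np.array([c[0],c[1],z])+g*H-back*zt,R
for sg in(1,-1):
    P,R=mv((.489,-.324),-69.7,.010,.04,40,.12); R=R@np.diag([sg,sg,1]); print(np.round(P,3),np.round(R,2).tolist()); plan(P,R,12)
```

```text
t 7.65 p [619.4 -20.4 256.8] R [[-0.239, 0.971, 0.005], [0.971, 0.239, -0.0], [-0.001, 0.005, -1.0]] F [ 0.2 -0.2 -1.1] open 0.999 grip 0.0 q [-1.9 22.9 13.6 80.5  0.  74.3]
[ 0.519 -0.406  0.132] [[-0.27, 0.94, -0.22], [0.72, 0.35, 0.6], [0.64, 0.0, -0.77]]
12 rows: [-0.771 -0.429  0.027] [ 0.21  3.34 -0.51]
[ 0.519 -0.406  0.132] [[0.27, -0.94, -0.22], [-0.72, -0.35, 0.6], [-0.64, 0.0, -0.77]]
12 rows: [-0.743  1.048  0.297] [ 4.97 -0.31 13.62]
```

Emit:
{"api": "play_rows", "payload": {"motion": "0 -0.771 -0.429 0.02 0.2 3.34 -0.5;0 -0.771 -0.429 0.02 0.2 3.34 -0.5;0 -0.771 -0.429 0.02 0.2 3.34 -0.5;0 -0.771 -0.429 0.02 0.2 3.34 -0.5;0 -0.771 -0.429 0.02 0.2 3.34 -0.5;0 -0.771 -0.429 0.02 0.2 3.34 -0.5;0 -0.771 -0.429 0.02 0.2 3.34 -0.5;0 -0.771 -0.429 0.02 0.2 3.34 -0.5;0 -0.771 -0.429 0.02 0.2 3.34 -0.5;0 -0.771 -0.429 0.02 0.2 3.34 -0.5;0 -0.771 -0.429 0.02 0.2 3.34 -0.5;0 -0.771 -0.429 0.02 0.2 3.34 -0.5"}}

```text
time: 8.85
tool_pos: [0.5173, -0.408, 0.1312]
tool_rot: [[-0.262, 0.939, -0.224], [0.718, 0.345, 0.605], [0.645, -0.002, -0.764]]
force: [0.1, -1.0, -0.1]
opening: 0.999
gripper_force: 0.0
```

Run:
```python
from h import *
T=grab("top");S=grab("scene");st()
for f,b in((T,(260,110,345,185)),(S,(280,200,370,310))):
    c=blob(f,(13,50,140),(32,145,255),b)[0]; print(cv2.contourArea(c),rect(f,c,.105))
a=S["pixels"][310:410,130:270];b=T["pixels"][105:225,260:430]
r=lambda p:cv2.resize(p,(400,290),interpolation=cv2.INTER_CUBIC)
cv2.imwrite("pics/c3.png",cv2.cvtColor(np.vstack([r(a),r(b)]),cv2.COLOR_RGB2BGR))
```

```text
t 8.95 p [ 515.1 -410.2  119.1] R [[-0.252, 0.94, -0.23], [0.713, 0.341, 0.613], [0.655, -0.01, -0.756]] F [-0.   0.3 -3.6] open 0.997 grip 0.0 q [-45.3  64.1  60.6 124.8  15.5  19.6]
1011.5 [631.7 -14.4 144.4 107.4 -76.8]
1386.0 [618.  -16.9 144.5  66.1 -75.3]
```

View pics/c3.png

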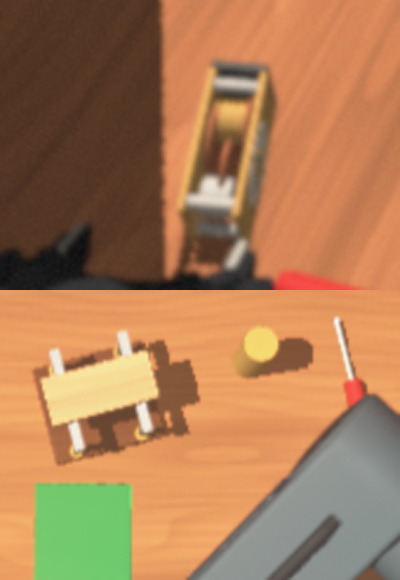

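The board lies across both rails, centred by eye at crop (100,385). The movement is undisturbed, with its axis clear in the upper half. Joint 4 is near its limit at this 40° tilt, so I'll use 20°.

```bash
cat >> h.py <<'E'
def mv(c,h,g,z,tilt,back):
    a=np.radians(h);H=np.array([np.cos(a),np.sin(a),0]);Z=np.array([0,0,1.]);t=np.radians(tilt)
    zt=-np.cos(t)*Z-np.sin(t)*H; y=np.cross(Z,H)
    R=np.c_[np.cross(y,zt),y,zt]; return np.array([c[0],c[1],z])+g*H-back*zt,R
E
python3 - <<'E'
from h import *
st()
P,R=mv((.4895,-.3245),-69.7,.010,.038,20,.09);print(P);plan(P,R,4)
P2,R=mv((.4895,-.3245),-69.7,.010,.038,20,.0);plan(P2,R,4,P,R)
E
```

```text
t 8.95 p [ 515.1 -410.2  119.1] R [[-0.252, 0.94, -0.23], [0.713, 0.341, 0.613], [0.655, -0.01, -0.756]] F [-0.   0.3 -3.6] open 0.997 grip 0.0 q [-45.3  64.1  60.6 124.8  15.5  19.6]
[ 0.50364866 -0.36274881  0.12257234]
4 rows: [0.267 0.034 0.148] [-0.08 -5.22 -0.14]
4 rows: [ 0.    -0.     0.562] [0. 0. 0.]
```

Emit:
{"api": "play_rows", "payload": {"motion": "0 0.267 0.034 0.1 0 -5.2 0;0 0.267 0.034 0.1 0 -5.2 0;0 0.267 0.034 0.1 0 -5.2 0;0 0.267 0.034 0.1 0 -5.2 0;0 0 0 0 0 0 0"}}

```text
time: 9.45
tool_pos: [0.507, -0.3606, 0.1435]
tool_rot: [[-0.326, 0.938, -0.119], [0.883, 0.347, 0.315], [0.336, -0.002, -0.942]]
force: [-0.2, -0.0, 0.7]
opening: 1.006
gripper_force: 0.0
```

Run:
```python
from h import *
st()
P,R=mv((.4895,-.3245),-69.7,.010,.038,20,.0);plan(P,R,5)
```

```text
t 9.45 p [ 507.  -360.6  143.5] R [[-0.326, 0.938, -0.119], [0.883, 0.347, 0.315], [0.336, -0.002, -0.942]] F [-0.2 -0.   0.7] open 1.006 grip 0.0 q [-39.8  39.   21.8  90.1   9.5  28.4]
5 rows: [-0.038 -0.019  0.547] [-0.03  0.07 -0.01]
```

Emit:
{"api": "play_rows", "payload": {"motion": "0 -0.038 -0.02 0.6 0 0 0;0 -0.038 -0.02 0.6 0 0 0;0 -0.038 -0.02 0.6 0 0 0;0 -0.038 -0.02 0.5 0 0 0;0 -0.038 -0.02 0.4 0 0 0;0.7 0 0 0 0 0 0;0.7 0 0 0 0 0 0;0.7 0 0 0 0 0 0;0.7 0 0 0 0 0 0;0.7 0 0 0 0 0 0;0.7 0 0 0 0 0 0", "squeeze": 60}}

```text
time: 10.55
tool_pos: [0.4947, -0.3391, 0.0369]
tool_rot: [[-0.324, 0.939, -0.118], [0.884, 0.345, 0.316], [0.338, -0.002, -0.941]]
force: [0.3, -2.3, 6.7]
opening: 0.462
gripper_force: 61.3
```

Emit:
{"api": "play_rows", "payload": {"motion": "0.7 0.1 0 -0.25 0 0 0;0.7 0.28 0 -0.78 0 0 0;0.7 0.28 0 -0.78 0 0 0;0.7 0.28 0 -0.78 0 0 0;0.7 0.28 0 -0.78 0 0 0;0.7 0.28 0 -0.78 0 0 0;0.7 0.1 0 -0.3 0 0 0"}}

```text
time: 11.25
tool_pos: [0.4951, -0.3386, 0.2286]
tool_rot: [[-0.325, 0.939, -0.117], [0.884, 0.345, 0.315], [0.337, -0.001, -0.942]]
force: [0.4, -0.4, -4.8]
opening: 0.464
gripper_force: 62.0
```

Run:
```python
from h import *
st()
for hp in(-30,-45):
    _,R=mv((0,0),hp,0,0,-70,0); a=np.radians(hp);H=np.array([np.cos(a),np.sin(a),0])
    P=np.array([.449,.0052,.20])-.0069*H; print(np.round(P,4),np.round(R,3).tolist()); plan(P,R,15)
```

```text
t 11.25 p [ 495.1 -338.6  228.6] R [[-0.325, 0.939, -0.117], [0.884, 0.345, 0.315], [0.337, -0.001, -0.942]] F [ 0.4 -0.4 -4.8] open 0.464 grip 62.0 q [-39.1  34.8  26.4  98.7   9.8  29.3]
[0.443  0.0086 0.2   ] [[-0.296, 0.5, 0.814], [0.171, 0.866, -0.47], [-0.94, -0.0, -0.342]]
15 rows: [ 0.559  0.285 -0.138] [-1.25 -5.72 -2.65]
[0.4441 0.0101 0.2   ] [[-0.242, 0.707, 0.664], [0.242, 0.707, -0.664], [-0.94, -0.0, -0.342]]
15 rows: [ 0.583  0.227 -0.164] [-0.78 -5.88 -1.66]
```

Emit:
{"api": "play_rows", "payload": {"motion": "0.7 0.559 0.285 -0.138 -1.25 -5.72 -2.65;0.7 0.559 0.285 -0.138 -1.25 -5.72 -2.65;0.7 0.559 0.285 -0.138 -1.25 -5.72 -2.65;0.7 0.559 0.285 -0.138 -1.25 -5.72 -2.65;0.7 0.559 0.285 -0.138 -1.25 -5.72 -2.65;0.7 0.559 0.285 -0.138 -1.25 -5.72 -2.65;0.7 0.559 0.285 -0.138 -1.25 -5.72 -2.65;0.7 0.559 0.285 -0.138 -1.25 -5.72 -2.65"}}

```text
time: 12.05
tool_pos: [0.4866, -0.1428, 0.2739]
tool_rot: [[-0.534, 0.74, 0.408], [0.704, 0.657, -0.27], [-0.469, 0.143, -0.872]]
force: [0.7, -0.6, -4.9]
opening: 0.459
gripper_force: 61.8
```

Run:
```python
from h import *
st()
_,R=mv((0,0),-30,0,0,-70,0); plan([.443,.0086,.2],R,7)
```

```text
t 12.05 p [ 486.6 -142.8  273.9] R [[-0.534, 0.74, 0.408], [0.704, 0.657, -0.27], [-0.469, 0.143, -0.872]] F [ 0.7 -0.6 -4.9] open 0.459 grip 61.8 q [-10.   -6.9 -27.4  42.3 -11.3  37.7]
7 rows: [ 0.548  0.285 -0.14 ] [-1.25 -5.71 -2.65]
```

Emit:
{"api": "play_rows", "payload": {"motion": "0.7 0.55 0.285 -0.14 -1.25 -5.71 -2.65;0.7 0.55 0.285 -0.14 -1.25 -5.71 -2.65;0.7 0.55 0.285 -0.14 -1.25 -5.71 -2.65;0.7 0.55 0.285 -0.14 -1.25 -5.71 -2.65;0.7 0.55 0.285 -0.14 -1.25 -5.71 -2.65;0.7 0.55 0.285 -0.14 -1.25 -5.71 -2.65;0.7 0.55 0.285 -0.14 -1.25 -5.71 -2.65;0.7 0 0 0 0 0 0"}}

```text
time: 12.85
tool_pos: [0.4478, 0.0283, 0.2147]
tool_rot: [[-0.325, 0.512, 0.795], [0.187, 0.859, -0.477], [-0.927, -0.007, -0.375]]
force: [1.1, 0.4, -6.8]
opening: 0.464
gripper_force: 65.9
```

Run:
```python
from h import *
S=grab("scene");st()
_,R=mv((0,0),-30,0,0,-70,0); plan([.443,.0086,.2],R,3)
crop(S,(180,60,380,290),2.6,"pics/s4.png")
```

```text
t 12.9 p [447.3  26.1 214.3] R [[-0.327, 0.514, 0.793], [0.188, 0.858, -0.479], [-0.926, -0.008, -0.378]] F [-0.1 -0.9 -5. ] open 0.454 grip 65.9 q [ 36.8  -2.2 -65.3 -15.8 -59.1  42.5]
3 rows: [ 0.096 -0.143  0.084] [-0.35 -0.73  0.02]
```

View pics/s4.png

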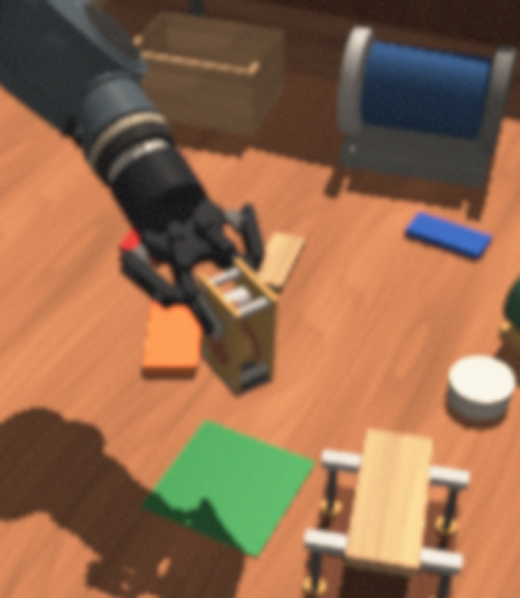

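The movement hangs upright between the fingers at (235,325) in the crop, with the foot at the bottom, still left of the mat. Joint 3 is at its limit, so I'll yaw the tool sideways to move the wrist further out.

Run:
```python
from h import *
for hp in (-65,-75):
    _,R=mv((0,0),hp,0,0,-70,0); a=np.radians(hp);H=np.array([np.cos(a),np.sin(a),0])
    P=np.array([.449,.0052,.17])-.0069*H; print(P);plan(P,R,6)
```

```text
[0.44608393 0.01145352 0.17      ]
6 rows: [ 0.158 -0.046  0.105] [ 5.27 -0.33  2.11]
[0.44721415 0.01186489 0.17      ]
6 rows: [ 0.156 -0.038  0.11 ] [ 6.82 -0.32  2.71]
```

Emit:
{"api": "play_rows", "payload": {"motion": "0.7 0.158 -0.046 0.105 5.27 -0.33 2.11;0.7 0.158 -0.046 0.105 5.27 -0.33 2.11;0.7 0.158 -0.046 0.105 5.27 -0.33 2.11;0.7 0.158 -0.046 0.105 5.27 -0.33 2.11;0.7 0.158 -0.046 0.105 5.27 -0.33 2.11;0.7 0.158 -0.046 0.105 5.27 -0.33 2.11;0.7 0 0 0 0 0 0"}}

```text
time: 13.6
tool_pos: [0.4474, 0.0085, 0.1719]
tool_rot: [[-0.165, 0.887, 0.431], [0.312, 0.462, -0.83], [-0.936, -0.002, -0.353]]
force: [0.5, -0.1, -5.4]
opening: 0.458
gripper_force: 65.8
```

Run:
```python
from h import *
T=grab("top");S=grab("scene");st()
_,R=mv((0,0),-65,0,0,-70,0); plan([.4461,.0115,.09],R,5)
r=lambda p:cv2.resize(p,None,fx=4,fy=4,interpolation=cv2.INTER_CUBIC)
cv2.imwrite("pics/c5.png",cv2.cvtColor(np.vstack([r(S["pixels"][170:270,220:320]),]),cv2.COLOR_RGB2BGR))
```

```text
t 13.7 p [447.    8.6 172.8] R [[-0.166, 0.884, 0.437], [0.312, 0.468, -0.827], [-0.936, -0.001, -0.353]] F [-0.3 -0.1 -5.1] open 0.459 grip 65.8 q [ 37.5  23.3 -34.   56.7 -67.3 115.7]
5 rows: [0.393 0.003 0.13 ] [ 0.54 -0.13  0.21]
```

Emit:
{"api": "play_rows", "payload": {"motion": "0.7 0.393 0 0.13 0.5 -0.2 0.2;0.7 0.393 0 0.13 0.5 -0.2 0.2;0.7 0.393 0 0.13 0.5 -0.2 0.2;0.7 0.393 0 0.13 0.5 -0.2 0.2;0.7 0.393 0 0.13 0.5 -0.2 0.2;0.7 0.2 0 0.07 0 0 0;0.7 0.07 0 0.026 0 0 0;0.7 0 0 0 0 0 0"}}

```text
time: 14.5
tool_pos: [0.4455, 0.0115, 0.0797]
tool_rot: [[-0.14, 0.905, 0.403], [0.305, 0.426, -0.852], [-0.942, 0.003, -0.336]]
force: [0.1, -0.2, -3.6]
opening: 0.46
gripper_force: 65.9
```

Run:
```python
from h import *
S=grab("scene");T=grab("top");st()
a=S["pixels"][170:270,220:320];b=T["pixels"][160:240,240:340]
r=lambda p:cv2.resize(p,(560,290*len(p)//80 if 0 else 400),interpolation=cv2.INTER_CUBIC)
cv2.imwrite("pics/c5.png",cv2.cvtColor(cv2.resize(a,None,fx=6,fy=6,interpolation=cv2.INTER_CUBIC),cv2.COLOR_RGB2BGR))
# predicted foot corners from estimate
s=manip.state();R=s["tool_rot"];p=s["tool_pos"];u=np.array([0,0,1.]);x=R[:,1]*[1,1,0];x/=np.linalg.norm(x);H=np.cross(x,u)
f=p-.0655*u+.0069*H; print("foot est",f*1000)
for i in(-1,1):
  for j in(-1,1):
    for k in(0,.1): print(i,j,k,np.round((proj(S,f+i*.02*x+j*.03*H+k*u)[0]-[220,170])*6))
```

```text
t 14.6 p [445.6  11.7  79.9] R [[-0.14, 0.905, 0.403], [0.305, 0.426, -0.852], [-0.942, 0.003, -0.335]] F [-0.3 -0.4 -5.5] open 0.464 grip 65.9 q [ 37.9  35.8 -34.7  51.1 -66.8 123.9]
foot est [448.58946214   5.42879714  14.37825018]
-1 -1 0 [242. 385.]
-1 -1 0.1 [230. 225.]
-1 1 0 [236. 495.]
-1 1 0.1 [223. 336.]
1 -1 0 [333. 385.]
1 -1 0.1 [329. 225.]
1 1 0 [331. 495.]
1 1 0.1 [326. 335.]
```

View pics/c5.png

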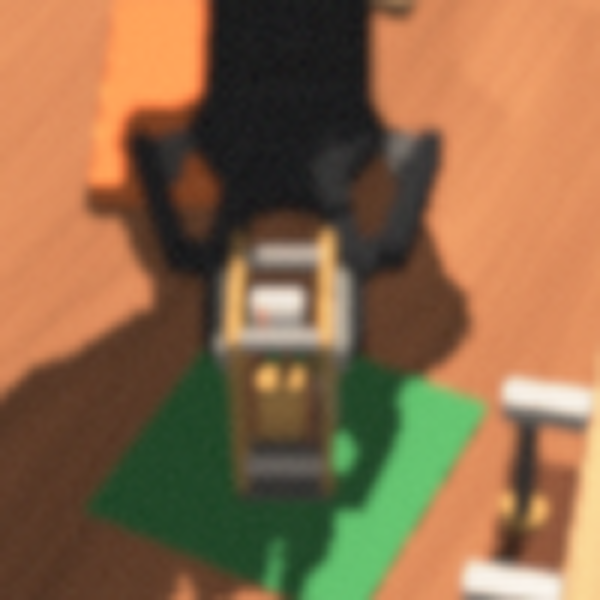

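The foot's front corners appear at (242,497) and (330,497), against predictions of (236,495) and (331,495). The estimate holds, with about 11 mm still to go.

Emit:
{"api": "play_rows", "payload": {"motion": "0.7 0.14 0 0.05 0 0 0;0.7 0.08 0 0.03 0 0 0;0.7 0.02 0 0.008 0 0 0;0.7 0 0 0 0 0 0"}}

```text
time: 15.0
tool_pos: [0.4462, 0.0115, 0.0723]
tool_rot: [[-0.14, 0.902, 0.408], [0.297, 0.431, -0.852], [-0.945, 0.002, -0.328]]
force: [-12.7, 8.6, 36.3]
opening: 0.459
gripper_force: 69.0
```

Emit:
{"api": "play_rows", "payload": {"motion": "0.7 0.02 0 0.007 0 0 0;0.7 0.015 0 0.005 0 0 0;0.7 0 0 0 0 0 0"}}

```text
time: 15.3
tool_pos: [0.4462, 0.0114, 0.0721]
tool_rot: [[-0.14, 0.902, 0.409], [0.294, 0.433, -0.852], [-0.945, 0.001, -0.326]]
force: [-18.6, 14.4, 49.7]
opening: 0.463
gripper_force: 70.0
```

Emit:
{"api": "play_rows", "payload": {"motion": "0.7 -0.05 0 -0.018 0 0 0;0.7 -0.015 0 -0.006 0 0 0;0.7 0 0 0 0 0 0"}}

```text
time: 15.6
tool_pos: [0.4461, 0.0114, 0.0722]
tool_rot: [[-0.14, 0.903, 0.405], [0.3, 0.429, -0.852], [-0.944, 0.002, -0.331]]
force: [-5.2, 1.1, 17.1]
opening: 0.465
gripper_force: 66.6
```

Emit:
{"api": "play_rows", "payload": {"motion": "0.7 -0.03 0 -0.01 0 0 0;0.7 0 0 0 0 0 0;0.3 0 0 0 0 0 0;0 0 0 0 0 0 0;0 0 0 0 0 0 0;0 0 0 0 0 0 0;0 0 0 -0.3 0 0 0;0 0 0 -0.7 0 0 0;0 0 0 -1 0 0 0;0 0 0 -1 0 0 0;0 0 0 0 0 0 0"}}

```text
time: 16.7
tool_pos: [0.3972, 0.1178, 0.112]
tool_rot: [[-0.141, 0.903, 0.406], [0.305, 0.43, -0.85], [-0.942, 0.004, -0.336]]
force: [0.6, -0.7, -0.3]
opening: 1.003
gripper_force: 0.0
```

Run:
```python
from h import *
T=grab("top");S=grab("scene");st()
c=T["pixels"][170:230,255:335];b=S["pixels"][170:270,220:320]
cv2.imwrite("pics/c6.png",cv2.cvtColor(np.hstack([cv2.resize(b,(400,400),interpolation=3),cv2.resize(c,(400,300),interpolation=3)[:,:] if 0 else cv2.resize(T["pixels"][165:245,255:335],(400,400),interpolation=3)]),cv2.COLOR_RGB2BGR))
f=np.array([.449,.0054,.003]);a=np.radians(25.4);x=np.array([np.cos(a),np.sin(a),0]);H=np.cross(x,[0,0,1.])
for i in(-1,1):
  for j in(-1,1):
    X=f+i*.02*x+j*.03*H; print(i,j,"foot S",np.round((proj(S,X)[0]-[220,170])*4),"top S",np.round((proj(S,X+[0,0,.1])[0]-[220,170])*4),"top T",np.round((proj(T,X+[0,0,.1])[0]-[255,165])*5+[400,0]))
```

```text
t 16.8 p [397.5 114.8 111.2] R [[-0.141, 0.904, 0.404], [0.304, 0.428, -0.851], [-0.942, 0.002, -0.335]] F [-0.4 -0.3 -0.5] open 0.999 grip 0.0 q [ 52.   39.6 -23.6  78.3 -57.4 146.4]
-1 -1 foot S [162. 268.] top S [155. 163.] top T [573. 239.]
-1 1 foot S [159. 341.] top S [151. 237.] top T [664. 193.]
1 -1 foot S [223. 268.] top S [220. 163.] top T [543. 178.]
1 1 foot S [222. 341.] top S [219. 237.] top T [634. 133.]
```

View pics/c6.png

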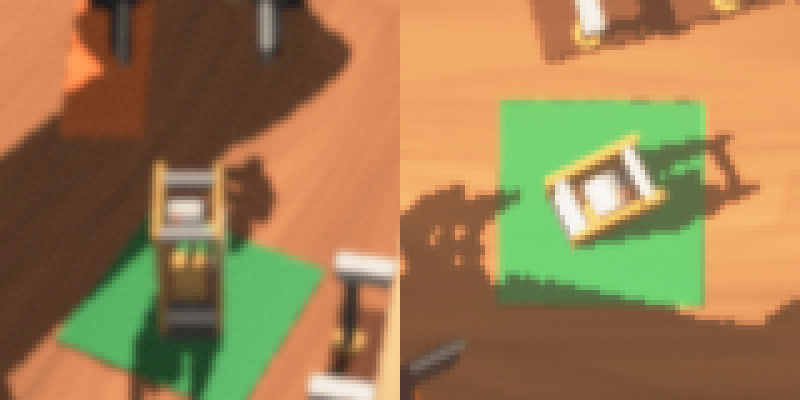

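The movement stands upright, centred on the mat, and the gripper is well clear. Its top corners are at (547,183), (637,135), (665,193) and (575,242), within about 2 mm of prediction. Now I'll regrip from above.

Run:
```python
from h import *
plan([.448,.0048,.22],down(25.4),10)
```

```text
10 rows: [-0.433 -0.003 -0.024] [ 0.01  7.04 -0.01]
```

Emit:
{"api": "play_rows", "payload": {"motion": "0 -0.433 0 -0.024 0 7.04 0;0 -0.433 0 -0.024 0 7.04 0;0 -0.433 0 -0.024 0 7.04 0;0 -0.433 0 -0.024 0 7.04 0;0 -0.433 0 -0.024 0 7.04 0;0 -0.433 0 -0.024 0 7.04 0;0 -0.433 0 -0.024 0 7.04 0;0 -0.433 0 -0.024 0 7.04 0;0 -0.433 0 -0.024 0 7.04 0;0 -0.433 0 -0.024 0 7.04 0;0 0 0 0 0 0 0"}}

```text
time: 17.9
tool_pos: [0.4501, -0.0009, 0.2203]
tool_rot: [[-0.418, 0.908, 0.003], [0.908, 0.418, 0.002], [0.001, 0.004, -1.0]]
force: [1.4, 0.6, -0.2]
opening: 1.0
gripper_force: 0.0
```

Run:
```python
from h import *
st();plan([.448,.0048,.078],down(25.4),6)
```

```text
t 17.9 p [450.1  -0.9 220.3] R [[-0.418, 0.908, 0.003], [0.908, 0.418, 0.002], [0.001, 0.004, -1.0]] F [ 1.4  0.6 -0.2] open 1.0 grip 0.0 q [ -0.2   6.9 -13.7  69.2   0.1  65.1]
6 rows: [0.025 0.001 0.593] [ 0.04 -0.01 -0.11]
```

Emit:
{"api": "play_rows", "payload": {"motion": "0 0.04 0 0.6 0 0 -0.2;0 0.04 0 0.8 0 0 -0.2;0 0.04 0 0.8 0 0 -0.2;0 0.02 0 0.6 0 0 0;0 0 0 0.5 0 0 0;0 0 0 0.25 0 0 0;0 0 0 0 0 0 0;0.7 0 0 0 0 0 0;0.7 0 0 0 0 0 0;0.7 0 0 0 0 0 0;0.7 0 0 0 0 0 0;0.7 0 0 0 0 0 0", "squeeze": 60}}

```text
time: 19.1
tool_pos: [0.4471, 0.0092, 0.0793]
tool_rot: [[-0.435, 0.9, 0.004], [0.9, 0.435, 0.0], [-0.001, 0.004, -1.0]]
force: [-2.0, -0.7, 6.0]
opening: 0.46
gripper_force: 60.2
```

Emit:
{"api": "play_rows", "payload": {"motion": "0.7 0 0 -0.2 0 0 0;0.7 0 0 -0.6 0 0 0;0.7 0 0 -0.9 0 0 0;0.7 0 0 -0.9 0 0 0;0.7 0 0 -0.9 0 0 0;0.7 0 0 -0.4 0 0 0;0.7 0 0 0 0 0 0"}}

```text
time: 19.8
tool_pos: [0.4473, 0.0092, 0.2369]
tool_rot: [[-0.435, 0.9, 0.007], [0.9, 0.435, 0.001], [-0.002, 0.006, -1.0]]
force: [0.7, 0.1, -6.3]
opening: 0.46
gripper_force: 62.2
```

Run:
```python
from h import *
T=grab("top");S=grab("scene");st()
for f,b in((T,(260,110,345,185)),(S,(280,200,370,310))):
    for lo in((15,60,190),(17,60,205)):
        m=blob(f,lo,(30,140,255),b); print([(cv2.contourArea(c),rect(f,c,.105)) for c in m[:1]])
s=manip.state();R=s["tool_rot"]
for az in(13.7,): plan(np.array([.6179,-.0187,.235])-down(az)@[-.0045,0,0],down(az),6)
cv2.imwrite("pics/c7.png",cv2.cvtColor(np.hstack([cv2.resize(T["pixels"][110:180,265:335],(400,400),interpolation=3),cv2.resize(S["pixels"][170:310,240:380],(400,400),interpolation=3)]),cv2.COLOR_RGB2BGR))
```

```text
t 19.9 p [445.9   9.2 233.9] R [[-0.435, 0.9, 0.002], [0.9, 0.435, 0.001], [-0.0, 0.002, -1.0]] F [ 0.3  0.3 -5.3] open 0.463 grip 62.2 q [  1.2   6.2 -12.5  71.2   0.   65.4]
[(727.0, array([630.4, -15.3, 141.2,  77.4, -77.3]))]
[(693.0, array([625.2, -16.4, 142. ,  59.7, -82.9]))]
[(1248.0, array([618. , -16.7, 139.4,  62.5, -76. ]))]
[(1136.5, array([619. , -16.5, 135. ,  58.1, -74.9]))]
6 rows: [-0.345  0.632 -0.004] [0.02 0.   2.02]
```

View pics/c7.png

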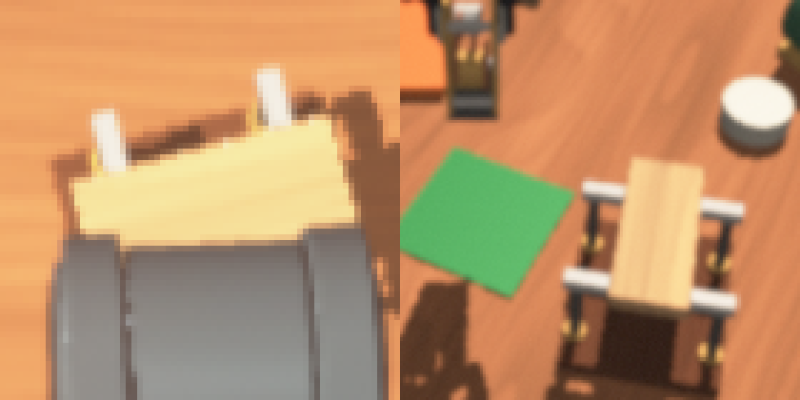

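The board lies across both rails, square, with its centre measured at (618,-17) mm. The movement is lifted, seen at (470,60) in the right-hand half.

Run:
```python
from h import *
plan(np.array([.618,-.0175,.236])-down(13.9)@[-.0045,0,0],down(13.9),6)
```

```text
6 rows: [-0.341  0.634 -0.008] [0.02 0.   1.98]
```

Emit:
{"api": "play_rows", "payload": {"motion": "0.7 -0.341 0.634 0 0 0 1.98;0.7 -0.341 0.634 0 0 0 1.98;0.7 -0.341 0.634 0 0 0 1.98;0.7 -0.341 0.634 0 0 0 1.98;0.7 -0.341 0.634 0 0 0 1.98;0.7 -0.341 0.634 0 0 0 1.98;0.7 0 0 0 0 0 0;0.7 0 0 0 0 0 0"}}

```text
time: 20.7
tool_pos: [0.6166, -0.0132, 0.2322]
tool_rot: [[-0.241, 0.971, -0.002], [0.971, 0.241, 0.001], [0.001, -0.002, -1.0]]
force: [-0.2, -0.6, -5.0]
opening: 0.46
gripper_force: 63.4
```

Run:
```python
from h import *
S=grab("scene");st()
P=np.array([.618,-.0175,.186])-down(13.9)@[-.0045,0,0];print(P);plan(P,down(13.9),3)
s=manip.state();R=s["tool_rot"];p=s["tool_pos"];c=p+R@[-.0045,0,0]-[0,0,.0763]
print("foot",c*1000)
cv2.imwrite("pics/c8.png",cv2.cvtColor(cv2.resize(S["pixels"][170:270,290:390],(600,600),interpolation=3),cv2.COLOR_RGB2BGR))
for i in(-1,1):
  for k in(0,.1): print(i,k,np.round((proj(S,c+i*.02*R[:,1]-.03*R[:,0]+[0,0,k])[0]-[290,170])*6))
```

```text
t 20.75 p [616.2 -13.1 232.9] R [[-0.241, 0.971, -0.001], [0.971, 0.241, 0.001], [0.001, -0.001, -1.0]] F [ 0.4 -0.3 -4.6] open 0.466 grip 63.4 q [-1.2 23.1 10.5 77.5  0.  74.8]
[ 0.61691897 -0.01313178  0.186     ]
3 rows: [-0.002  0.006  0.39 ] [-0.02 -0.02  0.01]
foot [617.27826606 -17.42988305 156.55140216]
-1 0 [182. 444.]
-1 0.1 [202. 244.]
1 0 [298. 462.]
1 0.1 [330. 262.]
```

View pics/c8.png

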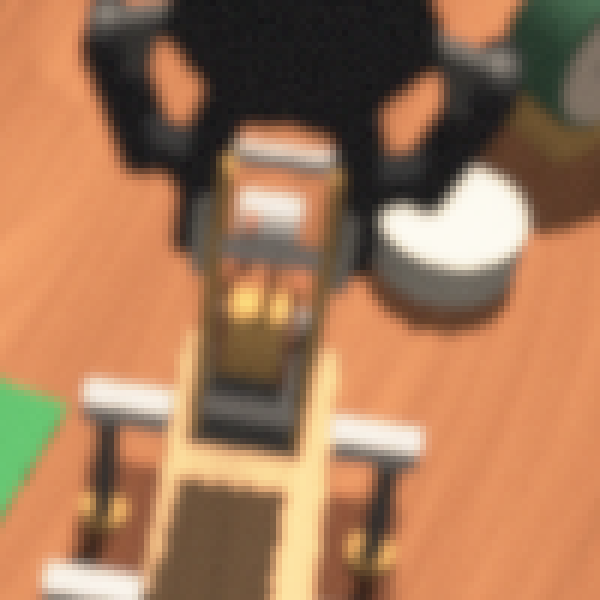

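The foot's front corners are at (190,440) and (295,455), within about 1 px of prediction, and the movement hangs straight above the board.

Emit:
{"api": "play_rows", "payload": {"motion": "0.7 -0.02 0.01 0.4 0 0 0;0.7 0 0 0.4 0 0 0;0.7 0 0 0.25 0 0 0;0.7 0 0 0.1 0 0 0;0.7 0 0 0.06 0 0 0;0.7 0 0 0 0 0 0;0.7 0 0 0 0 0 0"}}

```text
time: 21.45
tool_pos: [0.6183, -0.0137, 0.187]
tool_rot: [[-0.241, 0.971, 0.003], [0.971, 0.241, 0.001], [-0.0, 0.003, -1.0]]
force: [0.2, -0.1, -3.8]
opening: 0.459
gripper_force: 63.4
```

Emit:
{"api": "play_rows", "payload": {"motion": "0.7 0 0 0.07 0 0 0;0.7 0 0 0.025 0 0 0;0.7 0 0 0 0 0 0;0.7 0 0 0 0 0 0"}}

```text
time: 21.85
tool_pos: [0.618, -0.0138, 0.1826]
tool_rot: [[-0.241, 0.971, 0.002], [0.971, 0.241, 0.001], [-0.0, 0.002, -1.0]]
force: [0.2, -0.3, -3.9]
opening: 0.465
gripper_force: 63.4
```

Emit:
{"api": "play_rows", "payload": {"motion": "0.7 0 0 0.025 0 0 0;0.7 0 0 0.015 0 0 0;0.7 0 0 0 0 0 0"}}

```text
time: 22.15
tool_pos: [0.6181, -0.0137, 0.1814]
tool_rot: [[-0.241, 0.971, 0.003], [0.971, 0.241, 0.001], [-0.0, 0.003, -1.0]]
force: [-0.8, 0.2, 1.1]
opening: 0.46
gripper_force: 63.9
```

Contact: the load is off the wrist. I'll release and rise straight up.

Emit:
{"api": "play_rows", "payload": {"motion": "0.7 0 0 0.01 0 0 0;0.4 0 0 0 0 0 0;0 0 0 0 0 0 0;0 0 0 0 0 0 0;0 0 0 0 0 0 0;0 0 0 -0.3 0 0 0;0 0 0 -0.7 0 0 0;0 0 0 -1 0 0 0;0 0 0 -1 0 0 0;0 0 0 -0.5 0 0 0"}}

```text
time: 23.15
tool_pos: [0.6182, -0.0138, 0.3253]
tool_rot: [[-0.241, 0.971, 0.007], [0.971, 0.241, 0.0], [-0.001, 0.007, -1.0]]
force: [0.1, -0.6, -0.6]
opening: 1.002
gripper_force: 0.0
```

Emit:
{"api": "play_rows", "payload": {"motion": "0 -0.7 -0.7 0 0 0 0;0 -0.7 -0.7 0 0 0 0;0 -0.7 -0.7 0 0 0 0;0 -0.7 -0.7 0 0 0 0;0 -0.7 -0.7 0 0 0 0;0 -0.7 -0.7 0 0 0 0;0 -0.7 -0.7 0 0 0 0;0 -0.7 -0.7 0 0 0 0;0 -0.7 -0.7 0 0 0 0;0 -0.7 -0.7 0 0 0 0;0 0 0 0 0 0 0;0 0 0 0 0 0 0"}}

```text
time: 24.35
tool_pos: [0.4128, -0.3537, 0.3206]
tool_rot: [[-0.238, 0.971, 0.003], [0.971, 0.238, 0.0], [-0.0, 0.003, -1.0]]
force: [1.2, 0.7, 0.4]
opening: 0.999
gripper_force: 0.0
```

Run:
```python
from h import *
T=grab("top");S=grab("scene");st()
cv2.imwrite("pics/c9.png",cv2.cvtColor(np.hstack([cv2.resize(T["pixels"][110:180,265:335],(400,400),interpolation=3),cv2.resize(S["pixels"][190:310,270:390],(400,400),interpolation=3)]),cv2.COLOR_RGB2BGR))
a=np.radians(13.9);x=np.array([np.cos(a),np.sin(a),0]);y=np.array([-x[1],x[0],0]);c=np.array([.618,-.0175,0])
for i,j in((-1,-1),(-1,1),(1,1),(1,-1)):
  M=c+i*.02*x+j*.03*y;B=c+i*.03*x+j*.07*y
  print(i,j,"top T",np.round((proj(T,M+[0,0,.205])[0]-[265,110])*5.714),"footS",np.round((proj(S,M+[0,0,.105])[0]-[270,190])*3.333+[400,0]),"board T",np.round((proj(T,B+[0,0,.105])[0]-[265,110])*5.714),"board S",np.round((proj(S,B+[0,0,.105])[0]-[270,190])*3.333+[400,0]))
```

```text
t 24.45 p [ 413.6 -352.5  320.4] R [[-0.241, 0.971, 0.003], [0.971, 0.241, 0.0], [-0.0, 0.003, -1.0]] F [-0.1  0.4  0.4] open 1.003 grip 0.0 q [-40.5  14.7  10.9  86.    0.1  35.6]
-1 -1 top T [290. 186.] footS [563. 231.] board T [357. 223.] board S [539. 279.]
-1 1 top T [172. 217.] footS [575. 161.] board T [ 97. 292.] board S [568. 116.]
1 1 top T [150. 139.] footS [634. 170.] board T [ 67. 182.] board S [653. 128.]
1 -1 top T [268. 107.] footS [625. 240.] board T [326. 113.] board S [635. 294.]
```

View pics/c9.png

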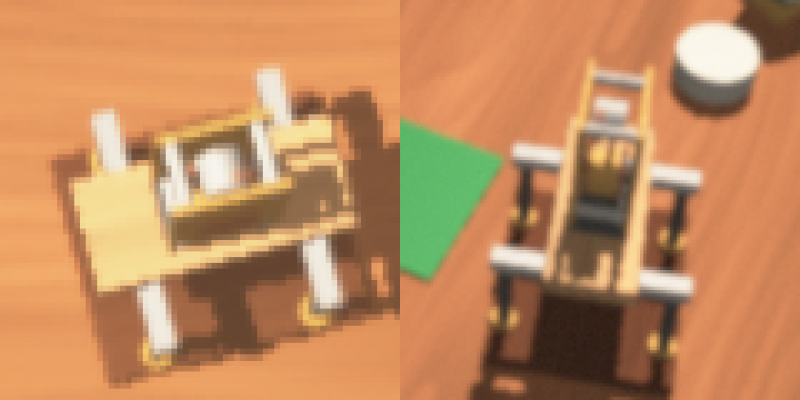

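The movement stands upright and square in the middle of the board. All corners are within about 1 px of the intended places: movement top at (290,183), (172,217), (153,140) and (268,107), board at (70,180) and (357,222). The arm is clear.

```bash
python3 -c "
from rig import manip
print(manip.sign_off())"
```

```text
the job is handed in; nothing more can be done
None
```

The job is handed in at about 24.5 s: the seatboard lies square across both rails (centre within about 2 mm), and the movement, first stood and released mid-mat, now stands upright and square in the middle of the board.

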